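# Open the rotor of a haematocrit centrifuge held by a left-hand nut

## Task

Open the centrifuge's rotor so that the spun capillaries can be taken out: unscrew the domed hexagon nut, which has a left-hand thread, and put it in the kidney dish, then lift the rotor cover off the spindle and lay it flat on the free worktop, right way up as it was. Work gently on the thread: do not tighten the nut, and do not pull or wrench it while the thread still holds it. Set both parts down rather than drop them, and leave the other things where they are.

Things in the scene. Friction and masses are not known exactly. Their poses are not given: they have to be found in the camera images.
- centrifuge: white bench centrifuge, fixed; 246 mm deep (x) plus a sloping panel 45 mm further in front (-x), 232 mm wide (y), 130 mm high, round bowl of 184 mm diameter in its top. Origin: centre of its underside, on the spindle axis; z up, -x is the front. Its lid stands open at the back, from 120 mm behind the axis, up to 360 mm high.
- spindle_top (a point): top of the rotor's fixed upright steel spindle (it does not turn), 162 mm above the worktop, 23 mm diameter over its thread. Two-start LEFT-HAND thread: turned clockwise seen from above (yaw decreasing) the nut comes undone and rises 16 mm per turn (2.5 mm per rad); the other way it tightens. Until the thread ends it stops any lift after about 1 mm; it bears at most 40 N.
- nut_centre (a point): centre, half-way up, of the domed hexagon cap nut, steel: 42 mm across flats (one pair faces along its x), 48 over corners, 32 mm high, flats 2 to 24 mm above its underside, 90 g, z up. It sits on the cover's boss, pressed into the thread by the rotor's rubber seal (about 10 N) for the first half radian. It comes free after about 3.75 rad (several grasps); clear of the spindle 25 mm up.
- cover_boss (a point): point on the axis of the rotor cover, an aluminium disc of 150 mm diameter, 4 mm thick, 160 g, with an eight-sided boss to grip: 46 mm across flats (one pair faces along x), 16 mm high above the disc. This point is half-way up the boss, 12 mm above the disc's flat underside. Bore 29 mm; the spindle passes through and stands 23 mm above the boss: raise the cover 50 mm before moving aside. z up.
- dish_floor (a point): middle of the inner floor of the kidney-shaped dish at the left, 194 mm long (y), 92 mm wide (x), 36 mm high, it stands firm; this point is 5 mm above the worktop, z up. Flat inside for about 55 mm across and 140 mm along. (The free worktop for the cover is right of the centrifuge, round x 0.48, y -0.37.)
- thermometer: digital thermometer, 18x119x11 mm, loose bystander; origin at the centre of its underside
- gauze_pack: flat sterile gauze pack, 55x70x10 mm, loose bystander; origin at the centre of its underside
- strip_carton: small white carton, 45x85x30 mm, loose bystander; origin at the centre of its underside
There are look-alikes about, which are no part of the job. Of the things that look like the part that bears nut_centre, the middle-sized one is meant.

How it is judged:
On the way, in this order (a step that is already met when the one before it is completed fails the run):
1. the nut is unscrewed and lifted clear of the spindle, with the cover still in its place (z of nut_centre in the frame of centrifuge above 0.18 m and distance of cover_boss from where it was at the start of the episode below 0.01 m), for 0.1 s.
2. the nut lies in the kidney dish, let go (x of nut_centre in the frame of dish_floor between -0.038 and 0.038 m and y of nut_centre in the frame of dish_floor between -0.075 and 0.075 m and z of nut_centre in the frame of dish_floor below 0.032 m and contact force between the fingers and rotor_nut below 0.1 N), for 0.2 s.
At the end, for the whole second after the job is handed in: Nut at rest in the kidney dish (centre within 38 mm of the dish's middle across, 75 mm along, under 32 mm above its floor); cover at rest flat on the worktop, boss up (cover_boss under 16 mm high, tilt under 0.05 rad) (x of nut_centre in the frame of dish_floor between -0.038 and 0.038 m and y of nut_centre in the frame of dish_floor between -0.075 and 0.075 m and z of nut_centre in the frame of dish_floor below 0.032 m and height (world z) of cover_boss below 0.016 m and angle between cover_boss's own z axis and vertical below 0.05 rad and linear speed of each of rotor_cover, rotor_nut below 0.02 m/s); the robot touches nothing.
It fails at once if the thread is strained: more than 40 N between the nut and the spindle (contact force between rotor_nut and centrifuge above 40 N).
It fails at once if the nut is tightened or pressed onto the cover with more than 35 N (contact force between rotor_nut and rotor_cover above 35 N).
It fails at once if the nut is dropped: let go with its centre 60 to 120 mm above the worktop (contact force between the fingers and rotor_nut below 0.05 N and height (world z) of nut_centre between 0.06 and 0.12 m).
It fails at once if the cover is dropped: let go with the point cover_boss 45 to 115 mm above the worktop (contact force between the fingers and rotor_cover below 0.05 N and height (world z) of cover_boss between 0.045 and 0.115 m).
It fails at once if a bystander is moved by more than 30 mm (distance of any of thermometer, gauze_pack, strip_carton from where it was at the start of the episode above 0.03 m).
It also fails if it takes over 72 s, if anything falls off the work surface, if the arm or the gripper's body presses on something with over 40 N, if the wrist force passes 120 N, or if a joint passes its speed limit or range.

## Robot

A 6-joint arm with a two-finger parallel gripper is mounted at the origin on a cart in front of the work surface, level with it; the furniture and walls round the work are solid. World frame = base frame: x ahead of the robot, y to its left, z up, the work surface at z = 0. Lengths are in m, angles in rad, forces in N, time in s.
With the tool pointing down it reaches from about 0.3 to 0.875 m from the base axis. Payload 6.4 kg.
Tool frame: the origin (TCP) lies midway between the tips of the shut fingers; the grasp point (between the pads) lies 19 mm behind it; x points along the fingers, y is the direction in which the jaws open and shut, and the axes are right-handed (so a half turn about x gives the same grasp; the last joint's range is limited). The gripper opens to 85 mm and grips with 20 to 120 N. Pads are 22 mm wide; open, the fingers measure 114 mm over their backs; the gripper's body (76 mm by 85 mm) begins 54 mm behind the grasp point. The pads swing forward as they close: fully open they stand 13 mm farther back than shut.
Start: joints at [-1.532, 0.181, 1.607, -0, 1.354, -0.206], TCP at [0.139, -0.558, 0.197] pointing down, gripper open.
Joint ranges: [-2.99, 2.99], [-0.89, 2.07], [0.3, 2.58], [-1.14, 4.28], [0, 2.63], [-3.12, 3.12]. Speed limits (rad/s): [2.57, 2.57, 3.01, 3.14, 3.14, 3.14].

## Interface

Orientations are given as a unit quaternion [w, x, y, z].
In Python, from bench import ctrl gives the robot as it stands.
- The arm moves only by the tool step_arm, never from a script. Its argument "motion" is a list of rows, each a list of 7 numbers: the shift along the tool's x, y, z in mm, then the turn, a rotation vector about the tool's x, y, z in degrees, then the closure in counts, from 0 (fully open) to 255 (shut). In form: [[tx, ty, tz, rx, ry, rz, hand], ...]. A call has 1 to 10 rows; each row is the pose to reach, as a shift and turn from the pose commanded when the call began, along the tool's axes at that moment; what a row does not reach only later rows make up. A row lasts 1/8 s, in which the tool goes at most 62.5 mm and 10.7 degrees, less where a joint would pass 70% of its speed; a pose out of reach is approached as far as the arm can. A call with a gripper value outside its range is refused whole. The fingers move at their own pace and stop on an object; the grip force is fixed at half the most. Time passes only in rows, so rows that repeat a pose let the fingers close. It gives the time, the measured TCP pose, the force and the opening at its end, in the units of the state.
- ctrl.get_obs(): the state, without advancing time (a new reading comes with each control period).
- ctrl.camera(name): name is "side" or "top" or "wrist"; returns (picture, depth): 420x560x3 uint8, red, green, blue; 420x560 float32, m along the optical axis (not along the pixel's ray), 0 where there is no reading.
- ctrl.camera_info(name): a dict with "fx", "fy", "cx", "cy" (pixels), "dist_coeffs" ([k1, k2, p1, p2, k3] as OpenCV has them; the pictures are not rectified), "T" (4x4, takes a point from camera to world coordinates); the wrist camera has in their place "hand_eye" (4x4, takes a point from camera to tool coordinates, whose origin is the TCP and whose axes are the tool frame's). Camera axes: x right, y down, z forward; pixel columns grow to the right and rows downward; lengths in m; the calibration is good to about 2 mm. A picture is of the moment at which its call begins: read the wrist's pose just before it. camera_info takes no time and is no camera call.
- ctrl.hand_in(): hands the job in, once; it reports no verdict.
The state is a dict: "time_s": time; "q": joint angles; "dq": joint speeds; "joint_efforts": joint torques, N m; "eef_pos": TCP position; "eef_rot": TCP orientation; "wrist_force": force on the tool from outside, world axes, zero at the start; "torque": the same for the moment, N m; "opening": opening from 0.0 (shut) to 1.0 (fully open).
Only numpy, scipy, OpenCV 4.12 (cv2) and the standard library are available. Lean on these libraries where they do the work, as an engineer would, in place of code of your own. Each camera call takes 0.05 s, during which the arm holds its last target. There are 200 camera calls.

## Working session

There is one attempt and no reset: what is moved stays moved. The work goes in short steps, Python scripts to look and compute and a tool call to move; the robot and the scene stay as the last step left them, time stands still between calls to the robot, and variables do not carry over. Pictures are saved under pics/ and viewed, about 8 in all and at most 12, crops included, and the job is handed in when it is done.

Besides the shell and the picture viewer there is one more tool, called after "Emit:" as name(argument=value, ...) on one line, values as JSON. step_arm: Moves the arm, as the interface text tells. Its arguments: {"type":"object","properties":{"motion":{"type":"array","items":{"type":"array","items":{"type":"number"}}}},"required":["motion"]}

```bash
ls; mkdir -p pics; cat > h.py <<'E'
import numpy as np, cv2
from bench import ctrl
from scipy.spatial.transform import Rotation as R
def rot(o): q=np.array(o["eef_rot"]); return R.from_quat(q[[1,2,3,0]])
def grab(n):
    o=ctrl.get_obs(); im,d=ctrl.camera(n); i=ctrl.camera_info(n)
    if n=="wrist":
        T=np.eye(4); T[:3,:3]=rot(o).as_matrix(); T[:3,3]=o["eef_pos"]; T=T@np.array(i["hand_eye"])
    else: T=np.array(i["T"])
    return im,d,i,T
def ray(i,T,px):
    K=np.array([[i["fx"],0,i["cx"]],[0,i["fy"],i["cy"]],[0,0,1.]])
    p=cv2.undistortPoints(np.float64(px).reshape(-1,1,2),K,np.array(i["dist_coeffs"]))[:,0]
    return np.c_[p,np.ones(len(p))]@T[:3,:3].T, T[:3,3]
def onplane(i,T,px,z):
    r,c=ray(i,T,px); return c+r*((z-c[2])/r[:,2])[:,None]
def cloud(d,i,T):
    h,w=d.shape; px=np.stack(np.meshgrid(np.arange(w),np.arange(h)),-1).reshape(-1,2)
    r,c=ray(i,T,px); return (c+r*d.reshape(-1,1)).reshape(h,w,3)
def save(n,im): cv2.imwrite("pics/"+n+".png",im[...,::-1])
E
python3 - <<'E'
from h import *
print(ctrl.get_obs())
for n in("top","side"):
    im,d,i,T=grab(n); save(n+"0",im); np.savez(n+"0",im=im,d=d,T=T); print(n,T.round(3).tolist(),i["fx"],i["dist_coeffs"],(d>0).mean())
E
```

```text
pics
{'time_s': 0.0, 'q': array([-1.53231939e+00,  1.81531570e-01,  1.60802769e+00, -1.13775561e-05,
        1.35382820e+00, -2.06290883e-01]), 'dq': array([ 1.70983775e-04, -9.24480254e-04,  5.39069236e-05, -6.58741814e-04,
       -8.98357264e-04, -7.52462401e-04]), 'joint_efforts': array([ 4.56953067e-04, -4.44871759e+01, -3.51337659e+01, -2.00293025e-04,
        8.97963066e-03, -8.37719057e-06]), 'eef_pos': array([ 0.13933372, -0.55721181,  0.19598004]), 'eef_rot': array([ 0.0856908 ,  0.70186681,  0.08695611, -0.70176827]), 'wrist_force': array([ 0.12599513, -0.17935125,  0.06493256]), 'torque': array([-0.00231887, -0.01702923, -0.01915734]), 'opening': 1.0010894562254005}
top [[0.412, -0.714, 0.566, -0.433], [-0.911, -0.33, 0.245, -0.402], [0.012, -0.617, -0.787, 1.425], [0.0, 0.0, 0.0, 1.0]] 502.6266836987757 [-0.09391112  0.          0.          0.          0.        ] 0.7739625850340136
side [[0.997, -0.069, 0.032, 0.466], [-0.074, -0.811, 0.58, -0.806], [-0.014, -0.581, -0.814, 1.302], [0.0, 0.0, 0.0, 1.0]] 509.3313981617461 [0.01723126 0.         0.         0.         0.        ] 0.8775425170068027
```

View pics/top0.png

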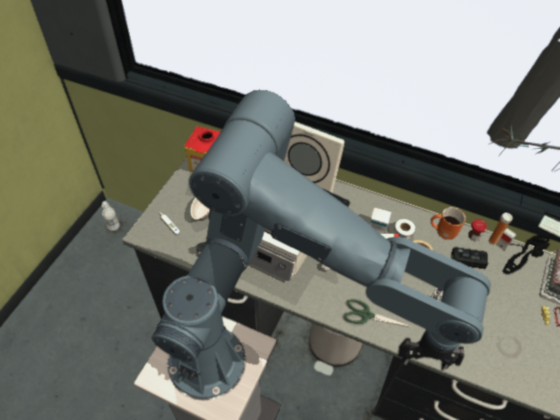

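View pics/side0.png

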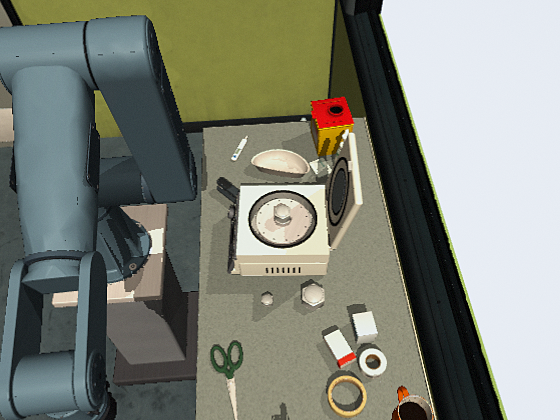

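The side view shows the centrifuge nut at (282,211), with the dish at (280,162). Look-alike nuts lie at (267,298), small, and (312,294), large. The top view is blocked by the arm. Next I measure from the side depth.

```bash
python3 - <<'E'
from h import *
z=np.load("side0.npz"); i=ctrl.camera_info("side"); im=z["im"]; C=cloud(z["d"],i,z["T"])
for n,(u,v) in dict(nut=(282,209),cover=(262,225),ctop=(250,262),dish=(280,166),rimL=(253,160),rimR=(308,168),small=(267,298),large=(312,294),therm=(239,149),gauze=(320,166),carton=(340,346),tape=(373,361),ring=(332,405),scissT=(228,350),bench=(290,340),carton2=(365,325)).items(): print(n,C[v,u].round(3))
P=C.reshape(-1,3); 
def m(b): s=P[b]; return len(s),s.min(0).round(3),s.max(0).round(3),((s.min(0)+s.max(0))/2).round(3),np.median(s,0).round(3)
near=(abs(P[:,0]-C[215,283][0])<.16)&(abs(P[:,1]-C[215,283][1])<.16)
print("ctop",m(near&(abs(P[:,2]-.130)<.004)))
c=C[209,282]; r=np.hypot(*(P[:,:2]-c[:2]).T)
print("nut",m((r<.045)&(P[:,2]>.145)))
for zz in np.arange(.09,.2,.01):
    b=(r<.085)&(abs(P[:,2]-zz)<.005); print(round(zz,3),m(b) if b.sum() else 0)
b=near*0+ (P[:,1]>C[166,280][1]-.12)&(P[:,1]<C[166,280][1]+.12)&(abs(P[:,0]-C[166,280][0])<.14)
print("dishrim",m(b&(abs(P[:,2]-.034)<.006))); print("floor",m(b&(abs(P[:,2]-.005)<.004)))
# free space map
g=(abs(P[:,0]-.48)<.2)&(P[:,1]<-.2)&(P[:,1]>-.55)&(P[:,2]>.008)&(P[:,2]<.15)
H,_,_=np.histogram2d(P[g,0],P[g,1],bins=[np.arange(.28,.69,.02),np.arange(-.56,-.19,.02)])
for k,row in enumerate(H): print(round(.28+.02*k,2),''.join('#' if v>1 else '.' for v in row))
E
```

```text
nut [ 0.506 -0.016  0.173]
cover [ 0.449 -0.032  0.126]
ctop [ 0.41  -0.125  0.089]
dish [0.518 0.278 0.001]
rimL [0.431 0.282 0.036]
rimR [0.606 0.233 0.037]
small [ 0.449 -0.201  0.019]
large [ 0.571 -0.211  0.043]
therm [0.385 0.361 0.006]
gauze [0.649 0.257 0.013]
carton [ 0.628 -0.354  0.029]
tape [ 0.71  -0.389  0.   ]
ring [ 0.589 -0.495  0.026]
scissT [ 0.34  -0.335  0.009]
bench [ 0.503 -0.316 -0.003]
carton2 [ 0.696 -0.314  0.056]
ctop (3374, array([ 0.378, -0.143,  0.126]), array([0.639, 0.106, 0.134]), array([ 0.508, -0.019,  0.13 ]), array([ 0.504, -0.039,  0.13 ]))
nut (232, array([ 0.486, -0.045,  0.145]), array([0.528, 0.005, 0.176]), array([ 0.507, -0.02 ,  0.161]), array([ 0.507, -0.027,  0.167]))
0.09 (117, array([ 0.422, -0.073,  0.085]), array([0.591, 0.024, 0.095]), array([ 0.506, -0.025,  0.09 ]), array([ 0.446, -0.026,  0.088]))
0.1 (46, array([ 0.439, -0.089,  0.095]), array([ 0.573, -0.041,  0.105]), array([ 0.506, -0.065,  0.1  ]), array([ 0.503, -0.074,  0.102]))
0.11 (57, array([ 0.442, -0.093,  0.105]), array([ 0.566, -0.048,  0.115]), array([ 0.504, -0.
[... 1111 characters left out ...]
,  0.1  ]), array([-0.559,  1.171,  0.098]), array([-0.563,  1.174,  0.096]))
floor (235200, array([-0.563,  1.168,  0.096]), array([-0.556,  1.174,  0.1  ]), array([-0.559,  1.171,  0.098]), array([-0.563,  1.174,  0.096]))
0.28 .........###......
0.3 ........####......
0.32 .......#####......
0.34 ....#########.....
0.36 .........####.....
0.38 ..........#.......
0.4 ..................
0.42 .................#
0.44 ................##
0.46 .................#
0.48 ..................
0.5 ..................
0.52 ..................
0.54 ...#............##
0.56 ...............###
0.58 ..#####...##....##
0.6 ..#..##.#####...##
0.62 .##...#######.....
0.64 ..##.##.####......
0.66 ..############....
```

```bash
python3 - <<'E'
from h import *
z=np.load("side0.npz"); i=ctrl.camera_info("side"); C=cloud(z["d"],i,z["T"]); P=C.reshape(-1,3)
box=lambda x0,x1,y0,y1,z0,z1:(P[:,0]>x0)&(P[:,0]<x1)&(P[:,1]>y0)&(P[:,1]<y1)&(P[:,2]>z0)&(P[:,2]<z1)
def rep(n,b):
    s=P[b]; r=cv2.minAreaRect((s[:,:2]*1000).astype(np.float32)); print(n,b.sum(),np.round(r[0],1),np.round(r[1],1),round(r[2],1),"z",np.median(s[:,2]).round(3))
rep("ctop",box(.36,.62,-.17,.12,.126,.134))
rep("rim",box(.38,.625,.16,.34,.029,.042)); rep("dish all",box(.38,.625,.16,.34,.012,.042)); rep("floor",box(.38,.625,.16,.34,.003,.009))
b=box(.36,.64,.14,.36,.01,.045); H,_,_=np.histogram2d(P[b,0],P[b,1],bins=[np.arange(.36,.645,.01),np.arange(.14,.36,.01)])
for k,row in enumerate(H): print(round(.36+.01*k,2),''.join('#' if v>0 else '.' for v in row))
# disc: pixels at cover height
s=P[box(.42,.6,-.11,.08,.117,.127)]; s=s[np.hypot(s[:,0]-.507,s[:,1]+.02)<.082]
print("disc",cv2.minEnclosingCircle((s[:,:2]*1000).astype(np.float32)), cv2.fitEllipse(cv2.convexHull((s[:,:2]*1000).astype(np.float32))))
o=ctrl.get_obs(); print(rot(o).as_matrix().round(3)); print(np.array(ctrl.camera_info("wrist")["hand_eye"]).round(3))
E
```

```text
ctop 3118 [506.2 -17.3] [237.1 243.4] 85.6 z 0.13
rim 251 [523.9 274.5] [ 96.7 191.1] 73.2 z 0.034
dish all 632 [500.3 281.7] [ 96.7 259.5] 73.2 z 0.026
floor 580 [502.2 266.2] [143.3 245.6] 88.9 z 0.005
0.36 ####.............###.
0.37 ###..............####
0.38 .##................##
0.39 .....................
0.4 .....................
0.41 .....................
0.42 ............###......
0.43 ...........#####.....
0.44 ...........##.###....
0.45 ..........##...###...
0.46 ..........##...###...
0.47 ..........#.....###..
0.48 .........##.....###..
0.49 .........##.....###..
0.5 .........##......##..
0.51 ........###.....###..
0.52 ........##......###..
0.53 ........##.#....###.#
0.54 .......##.#.....###..
0.55 .......##......###...
0.56 .......##.....###....
0.57 .......##....###.....
0.58 .......##...####...#.
0.59 ......#########......
0.6 .......######........
0.61 ..........#.##.......
0.62 ..........#####......
0.63 ........#######......
disc ((508.04058837890625, -16.946443557739258), 76.79463195800781) ((507.38909912109375, -17.59475326538086), (148.3893585205078, 151.91912841796875), 11.357771873474121)
[[-0.     0.242 -0.97 ]
 [ 0.002 -0.97  -0.242]
 [-1.    -0.002 -0.   ]]
[[ 0.    -0.278  0.961 -0.178]
 [ 1.     0.001 -0.    -0.001]
 [-0.     0.961  0.278 -0.071]
 [ 0.     0.     0.     1.   ]]
```

Emit:
step_arm(motion=[[-60,0,0,0,0,0,0],[-120,-434,-487,-86,0,0,0],[-120,-434,-487,-86,0,0,0],[-120,-434,-487,-86,0,0,0],[-120,-434,-487,-86,0,0,0],[-120,-434,-487,-86,0,0,0],[-120,-434,-487,-86,0,0,0],[-120,-434,-487,-86,0,0,0],[-120,-434,-487,-86,0,0,0],[-120,-434,-487,-86,0,0,0]])

```text
time_s: 1.35
eef_pos: [0.4555, -0.093, 0.3085]
eef_rot: [0.542, 0.454, 0.542, -0.454]
wrist_force: [0.8, -1.5, 0.9]
opening: 1.0
```

Emit:
step_arm(motion=[[20,40,-40,-10,0,0,0],[50,64,-64,-21,0,0,0],[60,64,-64,-32,0,0,0],[60,64,-64,-42,0,0,0],[60,64,-64,-53,0,0,0],[60,64,-64,-64,0,0,0],[60,64,-64,-75,0,0,0],[60,64,-64,-85,0,0,0],[60,64,-64,-96,0,0,0],[60,64,-64,-106,0,0,0]])

```text
time_s: 2.6
eef_pos: [0.5063, -0.0207, 0.248]
eef_rot: [0.688, -0.161, 0.689, 0.161]
wrist_force: [-0.1, 0.4, 0.4]
opening: 0.999
```

```bash
python3 - <<'E'
from h import *
im,d,i,T=grab("wrist"); save("w1",im); np.savez("w1",im=im,d=d,T=T)
o=ctrl.get_obs(); print(o["eef_pos"].round(4),o["q"].round(3),np.rad2deg(np.arctan2(*rot(o).as_matrix()[[1,0],1])).round(1), i["fx"])
E
```

```text
[ 0.5063 -0.0207  0.2479] [-0.275 -0.014  1.713 -0.     1.444 -2.314] 116.8 339.11724254337776
```

View pics/w1.png

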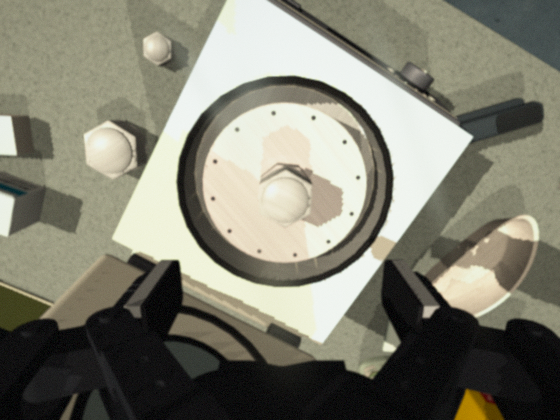

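The wrist view shows the nut at (286,198), the cover disc around it, the centrifuge top's corners at about (473,133), (322,342) and (113,240), and the dish on the right. Next I work out the axis and yaw.

```bash
python3 - <<'E'
from h import *
z=np.load("w1.npz"); i=ctrl.camera_info("wrist"); T=z["T"]; im=z["im"]
c=onplane(i,T,[[473,133],[322,342],[113,240]],.130); print(c.round(4))
for a,b in((0,1),(1,2)): v=c[b]-c[a]; print(np.linalg.norm(v[:2]).round(3),np.rad2deg(np.arctan2(v[1],v[0])).round(1))
C=cloud(z["d"],i,T); P=C.reshape(-1,3); r=np.hypot(P[:,0]-.507,P[:,1]+.019)
def rep(n,b):
    s=P[b]; h=(s[:,:2]*1000).astype(np.float32); print(n,b.sum(),"minrect",cv2.minAreaRect(h),"circ",cv2.minEnclosingCircle(h),"z",np.median(s[:,2]).round(4),s[:,2].max().round(4))
rep("disc",(r<.085)&(abs(P[:,2]-.123)<.003)); rep("nut",(r<.04)&(P[:,2]>.148)); rep("nuttop",(r<.04)&(P[:,2]>.168)); rep("boss",(r<.04)&(abs(P[:,2]-.139)<.003)); rep("ctop",(r<.19)&(P[:,0]<.63)&(abs(P[:,2]-.130)<.003)&(r>.095))
# boundary dots of the disc -> ellipse centre; bowl
g=cv2.cvtColor(im,cv2.COLOR_RGB2GRAY); m=((g<75)*255).astype(np.uint8)
n,l,st,ce=cv2.connectedComponentsWithStats(m); k=l[180,186]; print(k,st[k])
cs,_=cv2.findContours(((l==k)*255).astype(np.uint8),cv2.RETR_CCOMP,cv2.CHAIN_APPROX_NONE)
for q in sorted(cs,key=len)[-3:]:
    if len(q)>100:
        p=onplane(i,T,q[:,0],.130); e=cv2.fitEllipse((p[:,:2]*1000).astype(np.float32)); print(len(q),np.round(e[0],1),np.round(e[1],1))
E
```

```text
[[ 0.3889  0.1063  0.13  ]
 [ 0.6339  0.0902  0.13  ]
 [ 0.6216 -0.1399  0.13  ]]
0.246 -3.8
0.23 -93.1
disc 17517 minrect ((505.8842468261719, -17.222259521484375), (149.1123046875, 149.13694763183594), 74.16163635253906) circ ((506.38848876953125, -16.976919174194336), 75.27490234375) z 0.1241 0.126
nut 23351 minrect ((506.6100158691406, -19.4095458984375), (47.35822296142578, 79.42090606689453), 20.884552001953125) circ ((505.3299560546875, -19.864938735961914), 39.8393669128418) z 0.3674 0.3822
nuttop 22428 minrect ((504.8448181152344, -20.123321533203125), (40.3562126159668, 79.66481018066406), 27.443748474121094) circ ((505.3299560546875, -19.864938735961914), 39.8393669128418) z 0.3678 0.3822
boss 146 minrect ((497.148193359375, -25.146102905273438), (24.950706481933594, 48.80796813964844), 42.653724670410156) circ ((505.8926696777344, -17.090017318725586), 24.411090850830078) z 0.1401 0.142
ctop 33416 minrect ((508.4788513183594, -16.914894104003906), (232.963623046875, 252.17752075195312), 85.68770599365234) circ ((505.49560546875, -17.074321746826172), 168.52476501464844) z 0.1307 0.133
144 [ 177  110   84  172 3110]
400 [475.1  19. ] [224.7 272. ]
```

```bash
python3 - <<'E'
from h import *
z=np.load("w1.npz"); i=ctrl.camera_info("wrist"); T=z["T"]; C=cloud(z["d"],i,T); P=C.reshape(-1,3); r=np.hypot(P[:,0]-.506,P[:,1]+.017)
for lo,hi in((.146,.18),(.154,.166),(.146,.16)):
    s=P[(r<.04)&(P[:,2]>lo)&(P[:,2]<hi)]; h=cv2.convexHull((s[:,:2]*1000).astype(np.float32))[:,0]
    w=[(np.ptp(h@[np.cos(t),np.sin(t)])).round(1) for t in np.deg2rad(range(0,180,5))]
    mx=[tuple(((f(h@[np.cos(t),np.sin(t)]))).round(1) for f in(np.min,np.max)) for t in np.deg2rad([-4,56,116])]
    print(lo,len(s),s[:,2].max().round(4),w,mx)
im=z["im"][130:260,200:370]; save("w1n",cv2.resize(im,None,fx=4.5,fy=4.5,interpolation=cv2.INTER_CUBIC))
E
```

```text
0.146 2493 0.1739 [np.float64(43.5), np.float64(44.9), np.float64(45.9), np.float64(46.7), np.float64(47.3), np.float64(47.5), np.float64(47.5), np.float64(47.2), np.float64(46.4), np.float64(45.4), np.float64(43.9), np.float64(42.5), np.float64(43.6), np.float64(45.2), np.float64(46.4), np.float64(47.2), np.float64(47.7), np.float64(47.8), np.float64(47.6), np.float64(47.1), np.float64(46.2), np.float64(45.0), np.float64(43.5), np.float64(42.0), np.float64(43.3), np.float64(45.0), np.float64(46.4), np.float64(47.4), np.float64(48.1), np.float64(48.3), np.float64(48.3), np.float64(47.8), np.float64(47.0), np.float64(45.8), np.float64(44.3), np.float64(42.5)] [(np.float64(485.0), np.float64(527.5)), (np.float64(247.8), np.float64(290.1)), (np.float64(-258.0), np.float64(-216.2))]
0.154 632 0.166 [np.float64(43.5), np.float64(44.9), np.float64(45.9), np.float64(46.7), np.float64(47.3), np.float64(47.5), np.float64(47.5), np.float64(47.2), np.float64(46.4), np.float64(45.4), np.float64(43.9), np.float64(42.5), np.float64(43.6), np.float64(45.2), np.float64(46.4), np.float64(47.2), np.fl
[... 566 characters left out ...]
, np.float64(14.0), np.float64(12.3), np.float64(13.3), np.float64(14.9), np.float64(16.5), np.float64(17.9), np.float64(19.2), np.float64(20.5), np.float64(23.1), np.float64(26.0), np.float64(28.7), np.float64(31.2), np.float64(33.5), np.float64(35.5), np.float64(37.2), np.float64(38.7), np.float64(39.8), np.float64(40.7), np.float64(41.2), np.float64(41.4), np.float64(41.3), np.float64(40.9), np.float64(40.2), np.float64(39.2), np.float64(37.9), np.float64(36.3), np.float64(34.4), np.float64(32.3), np.float64(29.9), np.float64(27.2), np.float64(24.4), np.float64(21.4)] [(np.float64(485.0), np.float64(505.9)), (np.float64(247.8), np.float64(268.6)), (np.float64(-258.0), np.float64(-216.6))]
```

View pics/w1n.png

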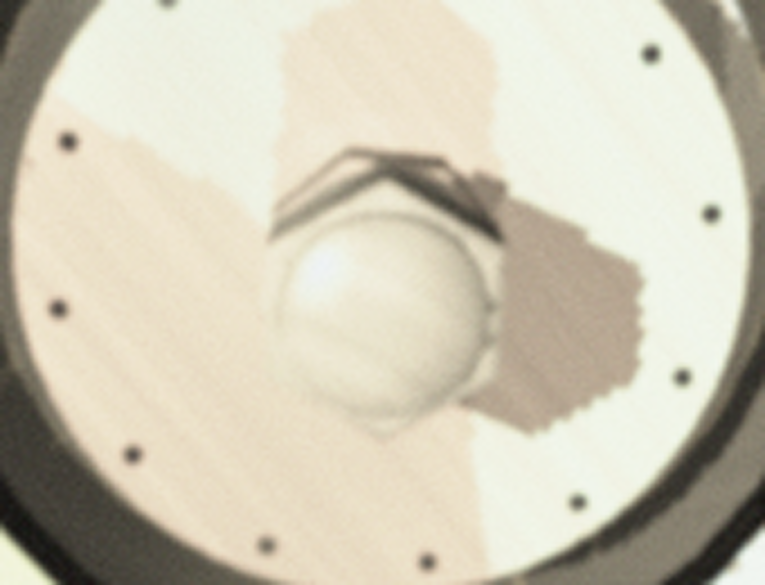

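The nut matches: 42 mm across flats at yaw −4°, centre (0.506,−0.017), with its top at 0.173. I descend with partial closing.

Emit:
step_arm(motion=[[0,3.3,1.6,1,0,0,0],[30,3.3,1.6,1,0,0,0],[60,3.3,1.6,1,0,0,40],[85,3.3,1.6,1,0,0,60],[100,3.3,1.6,1,0,0,80],[107,3.3,1.6,1,0,0,100],[107,3.3,1.6,1,0,0,100],[107,3.3,1.6,1,0,0,100]])

```text
time_s: 3.65
eef_pos: [0.5074, -0.0173, 0.1424]
eef_rot: [0.691, -0.153, 0.69, 0.153]
wrist_force: [-0.1, 0.5, 1.0]
opening: 0.606
```

```bash
python3 - <<'E'
from h import *
im,d,i,T=grab("wrist"); save("w2",im)
o=ctrl.get_obs(); print(o["eef_pos"].round(4),o["q"].round(3),np.rad2deg(np.arctan2(*rot(o).as_matrix()[[1,0],1])).round(1), o["opening"],o["wrist_force"])
E
```

```text
[ 0.5073 -0.0173  0.1424] [-0.268  0.086  1.829  0.     1.224 -2.276] 115.0 0.6094696480876101 [-0.22856156 -0.28668214  0.43665699]
```

View pics/w2.png

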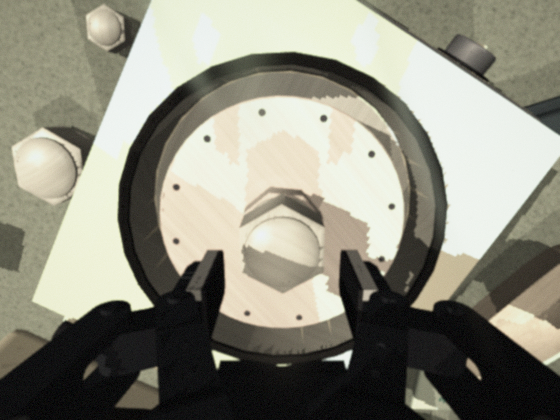

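Nut (282,248) is centred between the fingers (222 and 342). Now I lower a little and close gently.

Emit:
step_arm(motion=[[3,0.3,-0.7,-0.8,0,0,110],[3,0.3,-0.7,-0.8,0,0,120],[3,0.3,-0.7,-0.8,0,0,126],[3,0.3,-0.7,-0.8,0,0,130],[3,0.3,-0.7,-0.8,0,0,134],[3,0.3,-0.7,-0.8,0,0,134]])

```text
time_s: 4.45
eef_pos: [0.5059, -0.0171, 0.1384]
eef_rot: [0.689, -0.158, 0.689, 0.158]
wrist_force: [-1.1, -0.1, -0.4]
opening: 0.475
```

Emit:
step_arm(motion=[[0,0,0,0,0,0,140],[0,0,0,0,0,0,146],[0,0,0,0,0,0,152],[0,0,0,0,0,0,160]])

```text
time_s: 4.95
eef_pos: [0.5059, -0.0171, 0.1384]
eef_rot: [0.689, -0.158, 0.689, 0.158]
wrist_force: [0.3, 0.6, 0.1]
opening: 0.374
```

Emit:
step_arm(motion=[[0,0,0,0,0,0,166],[0,0,0,0,0,0,172],[0,0,0,0,0,0,178],[0,0,0,0,0,0,184]])

```text
time_s: 5.45
eef_pos: [0.5059, -0.0172, 0.1384]
eef_rot: [0.689, -0.158, 0.689, 0.158]
wrist_force: [-0.7, 0.2, -0.4]
opening: 0.281
```

```bash
python3 - <<'E'
from h import *
im,d,i,T=grab("wrist"); save("w3",im)
o=ctrl.get_obs(); print(o["eef_pos"].round(4), o["opening"],o["wrist_force"],o["torque"])
E
```

```text
[ 0.5059 -0.0171  0.1384] 0.2784128098662365 [ 0.06273824  0.01310873 -0.09354191] [ 0.00923609  0.02679905 -0.00560043]
```

View pics/w3.png

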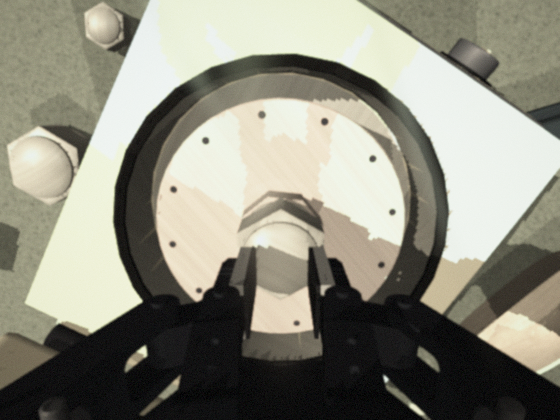

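```bash
python3 - <<'E'
from h import *
im,d,i,T=grab("wrist"); C=cloud(d,i,np.array(i["hand_eye"]))*1000
for v in(230,245,255,265,280,300):
    print(v,[(u,)+tuple(C[v,u].round(0).astype(int)) if d[v,u]>0 else (u,0) for u in range(225,345,8)])
E
```

```text
230 [(225, np.int64(16), np.int64(-34), np.int64(2)), (233, np.int64(13), np.int64(-28), np.int64(1)), (241, np.int64(-24), np.int64(-19), np.int64(-13)), (249, np.int64(-26), np.int64(-15), np.int64(-14)), (257, np.int64(-30), np.int64(-11), np.int64(-15)), (265, np.int64(-30), np.int64(-7), np.int64(-15)), (273, np.int64(-31), np.int64(-3), np.int64(-16)), (281, np.int64(-31), np.int64(0), np.int64(-16)), (289, np.int64(-32), np.int64(4), np.int64(-16)), (297, np.int64(-30), np.int64(8), np.int64(-15)), (305, np.int64(-28), np.int64(12), np.int64(-15)), (313, np.int64(-27), np.int64(16), np.int64(-14)), (321, np.int64(-22), np.int64(20), np.int64(-12)), (329, np.int64(14), np.int64(29), np.int64(1)), (337, np.int64(15), np.int64(34), np.int64(2))]
245 [(225, np.int64(15), np.int64(-34), np.int64(12)), (233, np.int64(15), np.int64(-29), np.int64(11)), (241, np.int64(-28), np.int64(-19), np.int64(-7)), (249, np.int64(-30), np.int64(-15), np.int64(-8)), (257, np.int64(-31), np.int64(-11), np.int64(-8)), (265, np.int64(-33), np.int64(-7), np.int64(-9)), (273, np.int64(-32), np.int64(-3
[... 2735 characters left out ...]
), (233, np.int64(-84), np.int64(-15), np.int64(-12)), (241, np.int64(-76), np.int64(-13), np.int64(-7)), (249, np.int64(-69), np.int64(-11), np.int64(-3)), (257, np.int64(14), np.int64(-15), np.int64(49)), (265, np.int64(14), np.int64(-10), np.int64(49)), (273, np.int64(15), np.int64(-5), np.int64(50)), (281, np.int64(14), np.int64(0), np.int64(49)), (289, np.int64(15), np.int64(6), np.int64(49)), (297, np.int64(15), np.int64(11), np.int64(49)), (305, np.int64(14), np.int64(16), np.int64(49)), (313, np.int64(-65), np.int64(13), np.int64(0)), (321, np.int64(-76), np.int64(14), np.int64(-7)), (329, np.int64(-83), np.int64(16), np.int64(-12)), (337, np.int64(-83), np.int64(18), np.int64(-11))]
```

The depth data show the finger tips about 44 mm behind the nominal TCP, so the fingers closed above the nut without touching it. I'll open and measure the tip properly.

Emit:
step_arm(motion=[[0,0,0,0,0,0,110],[0,0,0,0,0,0,110],[0,0,0,0,0,0,110]])

```text
time_s: 5.92
eef_pos: [0.5059, -0.0171, 0.1384]
eef_rot: [0.689, -0.158, 0.689, 0.158]
wrist_force: [0.3, -0.7, 0.8]
opening: 0.57
```

```bash
python3 - <<'E'
from h import *
im,d,i,T=grab("wrist"); C=cloud(d,i,np.array(i["hand_eye"]))*1000; print(ctrl.get_obs()["opening"])
P=C[(d>0)]; 
f=P[(P[:,0]<-36)&(P[:,0]>-70)&(abs(P[:,1])<60)]
for s in(-1,1):
    g=f[f[:,1]*s>0]; print(s,len(g),np.percentile(g[:,0],[50,95,99,100]).round(1))
    t=g[g[:,0]>g[:,0].max()-8]; print("y",t[:,1].min().round(1),t[:,1].max().round(1),"z",t[:,2].min().round(1),t[:,2].max().round(1))
n=P[(np.hypot(P[:,1],P[:,2])<32)&(P[:,0]<-20)&(P[:,0]>-38)]; print("nut",n[:,1].min(),n[:,1].max(),n[:,0].min())
E
```

```text
0.5715098928940054
-1 1647 [-57.5 -42.4 -39.1 -36.6]
y -35.1 -23.3 z -11.5 10.8
1 1654 [-57.5 -42.6 -39.  -37.7]
y 24.8 37.3 z -11.6 11.2
nut -23.864211066913192 25.441475629438226 -37.94990066945347
```

Emit:
step_arm(motion=[[0,0,0,0,0,0,96],[6,0,0,0,0,0,96],[14,0,0,0,0,0,96],[22,0,0,0,0,0,96],[28,0,0,0,0,0,96],[31,0,0,0,0,0,96],[31,0,0,0,0,0,96]])

```text
time_s: 6.85
eef_pos: [0.5057, -0.0171, 0.1072]
eef_rot: [0.689, -0.158, 0.689, 0.158]
wrist_force: [-0.5, -0.0, 0.7]
opening: 0.621
```

```bash
python3 - <<'E'
from h import *
im,d,i,T=grab("wrist"); save("w4",im[150:400,120:440]); C=cloud(d,i,np.array(i["hand_eye"]))*1000; o=ctrl.get_obs();print(o["opening"],o["eef_pos"].round(4),o["wrist_force"].round(1),rot(o).as_matrix()[:,1].round(3))
P=C[(d>0)]; 
n=P[(np.hypot(P[:,1],P[:,2])<10)&(P[:,0]<-50)]; print("nuttop",n[:,0].min(),np.median(n[:,0]))
b=P[(abs(P[:,1])>14)&(abs(P[:,1])<24)&(abs(P[:,2])<30)&(P[:,0]>-40)&(P[:,0]<-10)]; print(np.histogram(b[:,0],bins=range(-40,-8,3)))
for s in(-1,1):
    for x in range(-66,-27,6):
        g=P[(P[:,1]*s>18)&(P[:,1]*s<45)&(P[:,2]<-9)&(P[:,2]>-14)&(abs(P[:,0]-x)<3)]; print(s,x,len(g),g[:,1].min().round(1) if len(g) else '',g[:,1].max().round(1) if len(g) else '')
E
```

```text
0.6245642928965109 [ 0.506  -0.0172  0.1074] [-0.5  0.2  0.3] [-0.436  0.9   -0.   ]
nuttop -123.94348270700273 -64.48966630321672
(array([  55,   52,  134,   53,   53,   51,   63, 1270,   81,    0]), array([-40, -37, -34, -31, -28, -25, -22, -19, -16, -13, -10]))
-1 -66 164 -32.6 -25.6
-1 -60 199 -32.6 -18.0
-1 -54 183 -32.5 -18.1
-1 -48 143 -32.7 -18.0
-1 -42 68 -32.3 -18.1
-1 -36 22 -21.4 -18.1
-1 -30 37 -21.8 -18.2
1 -66 168 27.2 34.1
1 -60 193 18.0 34.1
1 -54 182 18.0 33.9
1 -48 150 18.0 33.8
1 -42 64 18.1 33.8
1 -36 16 18.2 20.7
1 -30 19 18.1 21.8
```

View pics/w4.png

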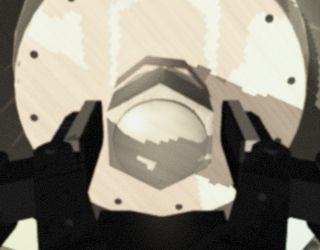

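The nut now sits between the pads, so I lower 3 mm and close gently.

Emit:
step_arm(motion=[[3,0,0,0,0,0,110],[3,0,0,0,0,0,120],[3,0,0,0,0,0,125],[3,0,0,0,0,0,128],[3,0,0,0,0,0,131],[3,0,0,0,0,0,134],[3,0,0,0,0,0,137]])

```text
time_s: 7.78
eef_pos: [0.506, -0.017, 0.1046]
eef_rot: [0.689, -0.158, 0.689, 0.158]
wrist_force: [-0.7, 0.8, 3.1]
opening: 0.48
```

Emit:
step_arm(motion=[[0,0,0,0,0,0,145],[0,0,0,0,0,0,170],[0,0,0,0,0,0,255]])

```text
time_s: 8.15
eef_pos: [0.506, -0.0171, 0.1046]
eef_rot: [0.689, -0.158, 0.689, 0.158]
wrist_force: [-0.8, 1.9, 3.8]
opening: 0.482
```

```bash
python3 - <<'E'
from h import *
o=ctrl.get_obs();print(o["opening"],o["eef_pos"].round(4),o["wrist_force"].round(1),o["torque"].round(2),o["q"].round(3))
E
```

```text
0.4820327888444271 [ 0.506  -0.0171  0.1046] [-0.8  1.9  3.8] [0.32 0.03 0.01] [-0.269  0.134  1.861  0.     1.146 -2.29 ]
```

Emit:
step_arm(motion=[[-0.2,0,0,4,0,0,255],[-0.4,0,0,8,0,0,255],[-0.5,0,0,12,0,0,255],[-0.7,0,0,16,0,0,255]])

```text
time_s: 8.65
eef_pos: [0.506, -0.0175, 0.1051]
eef_rot: [0.705, -0.06, 0.705, 0.06]
wrist_force: [0.4, -0.9, 1.2]
opening: 0.479
```

Emit:
step_arm(motion=[[-0.3,0,0,7,0,0,255],[-0.7,0,0,15,0,0,255],[-1.0,0,0,23,0,0,255],[-1.4,0,0,31,0,0,255],[-1.7,0,0,39,0,0,255],[-2.0,0,0,47,0,0,255],[-2.4,0,0,55,0,0,255],[-2.7,0,0,63,0,0,255],[-3.1,0,0,71,0,0,255],[-3.4,0,0,79,0,0,255]])

```text
time_s: 9.9
eef_pos: [0.5055, -0.0174, 0.1079]
eef_rot: [0.581, 0.403, 0.581, -0.403]
wrist_force: [-0.7, -1.1, -0.1]
opening: 0.477
```

```bash
python3 - <<'E'
from h import *
o=ctrl.get_obs();print(o["opening"],o["eef_pos"].round(4),o["wrist_force"].round(1),o["torque"].round(2),o["q"].round(3))
im,d,i,T=grab("wrist"); C=cloud(d,i,T)*1000; r=np.hypot(C[...,0]-506,C[...,1]+17)
print("nut top",np.percentile(C[...,2][(r<8)&(d>0)],[5,50,95]).round(1),"disc",np.median(C[...,2][(r>45)&(r<70)&(d>0)]).round(1))
E
```

```text
0.47652059983651895 [ 0.5055 -0.0174  0.1079] [-0.7 -1.1 -0.1] [-0.07 -0.05 -0.01] [-2.690e-01  1.290e-01  1.859e+00 -1.000e-03  1.154e+00 -6.280e-01]
nut top [173.8 174.7 175.6] disc 125.5
```

Emit:
step_arm(motion=[[-0.3,0,0,7,0,0,255],[-0.7,0,0,15,0,0,255],[-1.0,0,0,23,0,0,255],[-1.4,0,0,31,0,0,255],[-1.7,0,0,39,0,0,255],[-2.0,0,0,47,0,0,255],[-2.4,0,0,55,0,0,255],[-2.7,0,0,63,0,0,255],[-3.1,0,0,71,0,0,255],[-3.4,0,0,79,0,0,255]])

```text
time_s: 11.2
eef_pos: [0.5055, -0.0173, 0.1114]
eef_rot: [-0.193, -0.68, -0.193, 0.681]
wrist_force: [0.8, -0.1, -0.6]
opening: 0.48
```

```bash
python3 - <<'E'
from h import *
o=ctrl.get_obs();print(o["opening"],o["eef_pos"].round(4),o["wrist_force"].round(1),o["torque"].round(2),o["q"].round(3))
im,d,i,T=grab("wrist"); C=cloud(d,i,T)*1000; r=np.hypot(C[...,0]-506,C[...,1]+17)
print("nut top",np.percentile(C[...,2][(r<8)&(d>0)],[5,50,95]).round(1),"disc",np.median(C[...,2][(r>45)&(r<70)&(d>0)]).round(1))
E
```

```text
0.47962515898153674 [ 0.5055 -0.0173  0.1114] [ 0.8 -0.1 -0.6] [-0.01  0.02 -0.  ] [-0.269  0.124  1.856 -0.     1.161  0.749]
nut top [177.2 178.2 179.2] disc 125.6
```

Emit:
step_arm(motion=[[-0.3,0,0,7,0,0,255],[-0.7,0,0,15,0,0,255],[-1.0,0,0,23,0,0,255],[-1.4,0,0,31,0,0,255],[-1.7,0,0,39,0,0,255],[-2.0,0,0,47,0,0,255],[-2.4,0,0,55,0,0,255],[-2.7,0,0,63,0,0,255],[-3.1,0,0,71,0,0,255],[-3.4,0,0,79,0,0,255]])

```text
time_s: 12.5
eef_pos: [0.5055, -0.0173, 0.1149]
eef_rot: [0.283, -0.648, 0.283, 0.648]
wrist_force: [-0.9, 0.4, -0.9]
opening: 0.479
```

Emit:
step_arm(motion=[[-0.7,0,0,3,0,0,255],[-1.4,0,0,6,0,0,255]])

```text
time_s: 12.75
eef_pos: [0.5055, -0.0173, 0.1162]
eef_rot: [0.316, -0.632, 0.316, 0.633]
wrist_force: [-0.9, 1.0, -0.4]
opening: 0.478
```

Still free of load, so I lift a little more.

Emit:
step_arm(motion=[[-1,0,0,0,0,0,255],[-2,0,0,0,0,0,255],[-3,0,0,0,0,0,255]])

```text
time_s: 13.12
eef_pos: [0.5058, -0.0172, 0.1197]
eef_rot: [0.316, -0.632, 0.316, 0.633]
wrist_force: [0.0, -0.5, -1.2]
opening: 0.478
```

```bash
python3 - <<'E'
from h import *
o=ctrl.get_obs();print(o["opening"],o["eef_pos"].round(4),o["wrist_force"].round(1),o["torque"].round(2),o["q"].round(3))
im,d,i,T=grab("wrist"); C=cloud(d,i,T)*1000; r=np.hypot(C[...,0]-506,C[...,1]+17)
print("nut top",np.percentile(C[...,2][(r<8)&(d>0)],[5,50,95]).round(1),"disc",np.median(C[...,2][(r>45)&(r<70)&(d>0)]).round(1), "phi",np.rad2deg(np.arctan2(*rot(o).as_matrix()[[1,0],1])).round(1))
E
```

```text
0.4779324393373275 [ 0.5058 -0.0172  0.1197] [ 0.  -0.5 -1.2] [ 0.02 -0.01 -0.01] [-0.269  0.113  1.85  -0.     1.178  2.229]
nut top [185.7 186.5 187.4] disc 126.0 phi -143.1
```

Emit:
step_arm(motion=[[-12,0,0,0,0,0,255],[-30,0,0,0,0,0,255],[-50,0,0,0,0,0,255],[-60,0,0,0,0,0,255],[-60,-20,24,-10,0,0,255],[-60,-50,59,-20,0,0,255],[-60,-85,99,-30,0,0,255],[-60,-120,140,-40,0,0,255],[-60,-155,181,-50,0,0,255],[-60,-175,204,-60,0,0,255]])

```text
time_s: 14.42
eef_pos: [0.5232, 0.2536, 0.1798]
eef_rot: [-0.045, -0.706, -0.045, 0.706]
wrist_force: [0.3, 1.2, -0.7]
opening: 0.481
```

Emit:
step_arm(motion=[[0,-15,0,-10,0,0,255],[0,-24,0,-20,0,0,255],[0,-24,0,-30,0,0,255],[0,-24,0,-40,0,0,255],[0,-24,0,-50,0,0,255],[0,-24,0,-60,0,0,255],[0,-24,0,-66,0,0,255],[0,-24,0,-66,0,0,255]])

```text
time_s: 15.42
eef_pos: [0.5207, 0.2748, 0.1797]
eef_rot: [-0.419, -0.569, -0.42, 0.569]
wrist_force: [0.5, -0.2, -1.0]
opening: 0.48
```

```bash
python3 - <<'E'
from h import *
o=ctrl.get_obs();print(o["opening"],o["eef_pos"].round(4),o["wrist_force"].round(1),o["q"].round(3),"phi",np.rad2deg(np.arctan2(*rot(o).as_matrix()[[1,0],1])).round(1))
im,d,i,T=grab("wrist"); save("w5",im); C=cloud(d,i,T); P=C[d>0]
b=(abs(P[:,0]-.52)<.11)&(abs(P[:,1]-.27)<.09)
for n,a,c in(("rim",.03,.04),("floor",.003,.008)):
    s=P[b&(P[:,2]>a)&(P[:,2]<c)]; print(n,len(s),s[:,2].min().round(3),cv2.minAreaRect((s[:,:2]*1000).astype(np.float32)))
E
```

```text
0.47968158804380034 [0.5207 0.2748 0.1797] [ 0.5 -0.2 -1. ] [0.284 0.227 1.589 0.    1.327 0.585] phi -17.2
rim 2531 0.03 ((522.010986328125, 274.7904052734375), (91.6749267578125, 193.83070373535156), 72.6852035522461)
floor 3065 0.003 ((528.0386962890625, 287.52899169921875), (135.91110229492188, 222.97348022460938), 82.22748565673828)
```

View pics/w5.png

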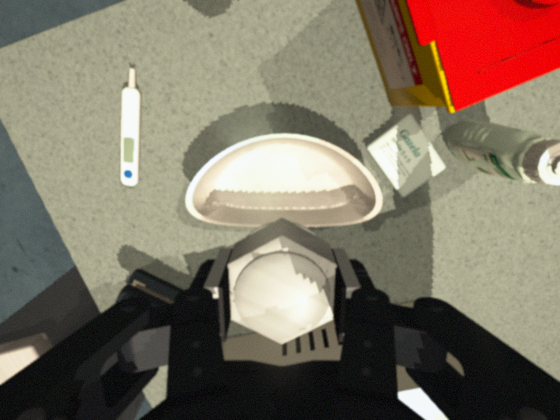

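The rim rectangle is 92×194 mm, which matches, and centred at (0.522,0.275). The tool is over it, so I lower.

Emit:
step_arm(motion=[[30,0,0,0,0,0,255],[75,0,0,0,0,0,255],[120,0,0,0,0,0,255],[160,0,0,0,0,0,255],[185,0,0,0,0,0,255],[197,0,0,0,0,0,255],[202,0,0,0,0,0,255],[204,0,0,0,0,0,255],[204,0,0,0,0,0,255]])

```text
time_s: 16.6
eef_pos: [0.5216, 0.2751, -0.0233]
eef_rot: [0.42, 0.57, 0.419, -0.569]
wrist_force: [-0.3, 0.5, -0.3]
opening: 0.479
```

Emit:
step_arm(motion=[[1.5,0,0,0,0,0,255],[3,0,0,0,0,0,255],[4,0,0,0,0,0,255],[5,0,0,0,0,0,255],[5,0,0,0,0,0,255]])

```text
time_s: 17.23
eef_pos: [0.5207, 0.2748, -0.0294]
eef_rot: [-0.42, -0.569, -0.42, 0.569]
wrist_force: [-0.3, -0.1, -0.6]
opening: 0.479
```

Emit:
step_arm(motion=[[0.7,0,0,0,0,0,255],[1.5,0,0,0,0,0,255],[1.5,0,0,0,0,0,255]])

```text
time_s: 17.6
eef_pos: [0.5209, 0.2749, -0.0307]
eef_rot: [0.42, 0.569, 0.42, -0.569]
wrist_force: [0.4, -0.1, -1.0]
opening: 0.475
```

Emit:
step_arm(motion=[[0.7,0,0,0,0,0,255],[1.5,0,0,0,0,0,255],[1.5,0,0,0,0,0,255]])

```text
time_s: 17.98
eef_pos: [0.5211, 0.275, -0.0315]
eef_rot: [0.42, 0.569, 0.42, -0.569]
wrist_force: [-2.7, -1.6, 6.9]
opening: 0.483
```

```bash
python3 - <<'E'
from h import *
o=ctrl.get_obs();print(o["eef_pos"].round(4),o["wrist_force"].round(1))
im,d,i,T=grab("wrist"); C=cloud(d,i,T); P=C[d>0]; r=np.hypot(P[:,0]-.521,P[:,1]-.275)
print("nut top",np.percentile(P[(r<8),2],[5,50,95]).round(4)); s=P[(abs(P[:,0]-.52)<.11)&(P[:,1]>.3)&(P[:,1]<.37)]
print("tbl",np.percentile(s[:,2],[5,30,50,90]).round(4))
E
```

```text
[ 0.5211  0.275  -0.0315] [-2.7 -1.6  6.9]
nut top [-0.0002  0.0016  0.0884]
tbl [-0.0004  0.0004  0.0008  0.0348]
```

Contact, with 7 N up. I release and back out.

Emit:
step_arm(motion=[[-0.7,0,0,0,0,0,130],[-0.7,0,0,0,0,0,110],[-0.7,0,0,0,0,0,90],[-0.7,0,0,0,0,0,80],[-10,0,0,0,0,0,80],[-35,0,0,0,0,0,80],[-80,0,0,0,0,0,60],[-130,0,0,0,0,0,40],[-190,0,0,0,0,0,40],[-230,0,0,0,0,0,40]])

```text
time_s: 19.27
eef_pos: [0.5218, 0.2752, 0.2019]
eef_rot: [0.42, 0.57, 0.419, -0.568]
wrist_force: [0.2, 0.3, -0.6]
opening: 0.843
```

```bash
python3 - <<'E'
from h import *
o=ctrl.get_obs();print(o["eef_pos"].round(4),o["wrist_force"].round(1),o["opening"],o["q"].round(3),"phi",np.rad2deg(np.arctan2(*rot(o).as_matrix()[[1,0],1])).round(1))
im,d,i,T=grab("wrist"); C=cloud(d,i,T); P=C[d>0]; r=np.hypot(P[:,0]-.521,P[:,1]-.275)
s=P[(r<.04)&(P[:,2]>.02)&(P[:,2]<.05)]; print("nut",len(s),s[:,:2].min(0),s[:,:2].max(0),s[:,2].max())
S=np.load("side0.npz")
E
```

```text
[0.5218 0.2752 0.2019] [ 0.2  0.3 -0.6] 0.8429476116830501 [0.284 0.206 1.567 0.    1.364 0.584] phi -17.2
nut 1408 [0.49714587 0.23793922] [0.54376756 0.3149026 ] 0.03749906253287777
```

The nut stands in the dish with its top at 37.5 mm (5+32), as it should. Now the cover.

Emit:
step_arm(motion=[[0,8,30,-5,0,0,60],[0,20,80,-10,0,0,80],[0,34,135,-13,0,0,80],[0,48,190,-13,0,0,80],[0,60,240,-13,0,0,80],[0,69,274,-13,0,0,80],[0,71.5,284,-13,0,0,80],[0,71.5,284,-13,0,0,80]])

```text
time_s: 20.32
eef_pos: [0.5053, -0.0176, 0.1979]
eef_rot: [0.481, 0.518, 0.481, -0.518]
wrist_force: [0.7, 0.3, -0.3]
opening: 0.688
```

```bash
python3 - <<'E'
from h import *
o=ctrl.get_obs();print(o["eef_pos"].round(4),o["opening"],o["q"].round(3),"phi",np.rad2deg(np.arctan2(*rot(o).as_matrix()[[1,0],1])).round(1))
im,d,i,T=grab("wrist"); save("w6",im); C=cloud(d,i,T); P=C[d>0]; r=np.hypot(P[:,0]-.506,P[:,1]+.017)
s=P[(r<.04)&(P[:,2]>.133)&(P[:,2]<.145)]; h=cv2.convexHull((s[:,:2]*1000).astype(np.float32))[:,0]
for a in range(-20,171,5):
    t=np.deg2rad(a); p=h@[np.cos(t),np.sin(t)]; print(a,np.ptp(p).round(1),end='; ')
print(s[:,2].max(),np.median(s[:,2]),cv2.minEnclosingCircle(h))
s=P[(r<.03)&(P[:,2]>.15)&(P[:,2]<.17)]; print("spindle",s[:,:2].min(0),s[:,:2].max(0),s[:,2].max())
s=P[(r<.085)&(abs(P[:,2]-.123)<.004)];print("disc",cv2.minEnclosingCircle((s[:,:2]*1000).astype(np.float32)))
E
```

```text
[ 0.5053 -0.0176  0.1979] 0.6882906276961455 [-0.27   0.023  1.777  0.     1.341 -0.196] phi -4.2
-20 46.8; -15 47.6; -10 48.2; -5 48.5; 0 48.5; 5 48.2; 10 47.5; 15 46.6; 20 45.7; 25 47.1; 30 48.1; 35 48.7; 40 49.0; 45 49.0; 50 48.6; 55 47.9; 60 46.8; 65 46.1; 70 47.0; 75 47.9; 80 48.6; 85 48.8; 90 48.8; 95 48.5; 100 47.8; 105 46.9; 110 46.0; 115 47.0; 120 48.0; 125 48.6; 130 48.9; 135 48.9; 140 48.4; 145 47.7; 150 46.6; 155 45.8; 160 46.8; 165 47.6; 170 48.2; 0.14495957398628478 0.14091468394045292 ((505.816162109375, -17.100177764892578), 24.53378677368164)
spindle [ 0.49427563 -0.02909392] [ 0.51752352 -0.00536327] 0.16439552554733297
disc ((505.94366455078125, -17.425743103027344), 75.27896881103516)
```

View pics/w6.png

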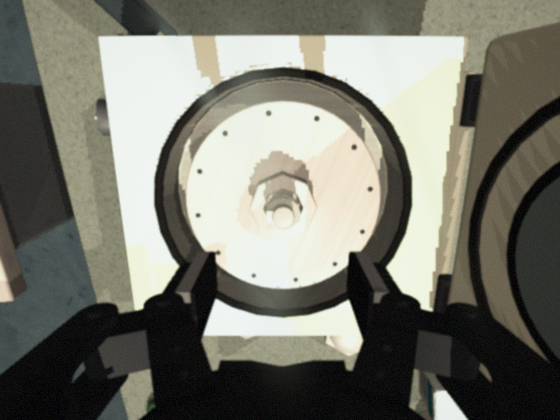

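The bare spindle (282,213) stands above the octagonal boss. The boss's flats face 20°/65°, so I turn the jaws to −25° and descend.

Emit:
step_arm(motion=[[20,0,0,10,0,0,80],[40,0,0,20.8,0,0,80],[60,0,0,20.8,0,0,80],[80,0,0,20.8,0,0,80],[95,0,0,20.8,0,0,80],[100,0,0,20.8,0,0,80],[104,0,0,20.8,0,0,95],[104,0,0,20.8,0,0,100]])

```text
time_s: 21.38
eef_pos: [0.5055, -0.0176, 0.094]
eef_rot: [0.38, 0.596, 0.38, -0.596]
wrist_force: [0.3, 0.1, 0.2]
opening: 0.609
```

```bash
python3 - <<'E'
from h import *
im,d,i,T=grab("wrist"); C=cloud(d,i,np.array(i["hand_eye"]))*1000; o=ctrl.get_obs();print(o["opening"],o["eef_pos"].round(4),o["wrist_force"].round(1),"phi",np.rad2deg(np.arctan2(*rot(o).as_matrix()[[1,0],1])).round(1))
P=C[d>0]
print("disc x",np.median(P[(np.hypot(P[:,1],P[:,2])>45)&(np.hypot(P[:,1],P[:,2])<70)&(P[:,0]>-50)][:,0]).round(1))
for s in(-1,1):
    for x in range(-60,-33,3):
        g=P[(P[:,1]*s>22)&(P[:,1]*s<48)&(P[:,2]<-9)&(P[:,2]>-14)&(abs(P[:,0]-x)<1.5)]; print(s,x,len(g),g[:,1].min().round(1) if len(g) else '',g[:,1].max().round(1) if len(g) else '')
g=P[(abs(P[:,0]+47.)<4)&(np.hypot(P[:,1],P[:,2])<26)]; print("boss y",g[:,1].min(),g[:,1].max())
E
```

```text
0.6091784924580421 [ 0.5057 -0.0177  0.0942] [ 0.5 -0.3  0.4] phi -25.0
disc x -30.6
-1 -60 68 -33.1 -26.3
-1 -57 73 -33.1 -26.4
-1 -54 62 -33.4 -26.3
-1 -51 58 -33.5 -26.4
-1 -48 57 -33.1 -22.3
-1 -45 57 -32.9 -22.1
-1 -42 25 -33.2 -22.3
-1 -39 4 -26.5 -22.2
-1 -36 3 -22.6 -22.0
1 -60 77 25.3 32.0
1 -57 69 25.3 32.2
1 -54 63 25.2 32.2
1 -51 62 25.3 32.2
1 -48 60 22.4 32.0
1 -45 63 22.0 31.7
1 -42 18 22.3 32.0
1 -39 6 22.3 25.6
1 -36 4 22.0 22.8
boss y -22.848869988520818 25.697339646653237
```

Emit:
step_arm(motion=[[3,0,0,0,0,0,100],[6,0,0,0,0,0,105],[6,0,0,0,0,0,112],[6,0,0,0,0,0,120],[6,0,0,0,0,0,130],[6,0,0,0,0,0,160],[6,0,0,0,0,0,255],[6,0,0,0,0,0,255]])

```text
time_s: 22.42
eef_pos: [0.5054, -0.0176, 0.0878]
eef_rot: [0.38, 0.596, 0.38, -0.596]
wrist_force: [-0.1, -0.7, 1.2]
opening: 0.517
```

Emit:
step_arm(motion=[[-3,0,0,0,0,0,255],[-8,0,0,0,0,0,255],[-15,0,0,0,0,0,255],[-25,0,0,0,0,0,255],[-38,0,0,0,0,0,255],[-52,0,0,0,0,0,255],[-64,0,0,0,0,0,255],[-72,0,0,0,0,0,255],[-75,0,0,0,0,0,255],[-75,0,0,0,0,0,255]])

```text
time_s: 23.68
eef_pos: [0.5052, -0.0176, 0.1627]
eef_rot: [-0.38, -0.596, -0.38, 0.596]
wrist_force: [0.4, -0.1, -1.1]
opening: 0.515
```

```bash
python3 - <<'E'
from h import *
im,d,i,T=grab("wrist"); C=cloud(d,i,np.array(i["hand_eye"]))*1000; o=ctrl.get_obs();print(o["opening"],o["eef_pos"].round(4),o["wrist_force"].round(1),o["q"].round(2))
P=C[d>0]; r=np.hypot(P[:,1],P[:,2]); s=P[(r>30)&(r<72)&(P[:,0]>-45)&(P[:,0]<-15)]
A=np.c_[s[:,1:],np.ones(len(s))]; print("disc x plane",len(s),np.median(s[:,0]),np.linalg.lstsq(A,s[:,0],rcond=None)[0])
im,d,i,T=grab("side"); C=cloud(d,i,T);P=C[d>0]
g=(abs(P[:,0]-.48)<.2)&(P[:,1]<-.2)&(P[:,1]>-.55)&(P[:,2]>.008)&(P[:,2]<.1)
H,_,_=np.histogram2d(P[g,0],P[g,1],bins=[np.arange(.28,.69,.02),np.arange(-.56,-.19,.02)])
for k,row in enumerate(H): print(round(.28+.02*k,2),''.join('#' if v>1 else '.' for v in row))
E
```

```text
0.5226554870898326 [ 0.505  -0.0175  0.1624] [ 1.2 -0.2 -2.2] [-0.27  0.06  1.81 -0.    1.27  0.17]
disc x plane 43327 -36.47507771549441 [ 9.25741798e-05  4.20260792e-03 -3.63896777e+01]
0.28 .........###......
0.3 ........####......
0.32 ......######......
0.34 ...##########.....
0.36 .......#.####.....
0.38 ..................
0.4 ..................
0.42 .................#
0.44 ................##
0.46 .....#...........#
0.48 ..................
0.5 ..................
0.52 ..................
0.54 ................##
0.56 ...............###
0.58 ..#####...##....##
0.6 ..#..##.#####...##
0.62 .##...#######.....
0.64 ..#..##.####......
0.66 ..############....
```

The cover is held level (tilt 0.004 rad). I carry it over the free worktop, which the depth map shows clear, and lower it.

Emit:
step_arm(motion=[[0,7,18,0,0,0,255],[0,21,54,0,0,0,255],[0,38,99,0,0,0,255],[0,57,149,0,0,0,255],[0,76,199,0,0,0,255],[0,95,247,0,0,0,255],[0,112,291,0,0,0,255],[0,123,319,0,0,0,255],[0,126.5,330,0,0,0,255],[0,126.5,330,0,0,0,255]])

```text
time_s: 25.02
eef_pos: [0.4803, -0.3698, 0.1621]
eef_rot: [0.379, 0.596, 0.38, -0.596]
wrist_force: [-0.2, -0.1, -1.7]
opening: 0.516
```

Emit:
step_arm(motion=[[20,0,0,0,0,0,255],[50,0,0,0,0,0,255],[85,0,0,0,0,0,255],[120,0,0,0,0,0,255],[150,0,0,0,0,0,255],[172,0,0,0,0,0,255],[184,0,0,0,0,0,255],[188,0,0,0,0,0,255],[188,0,0,0,0,0,255]])

```text
time_s: 26.15
eef_pos: [0.481, -0.3701, -0.0249]
eef_rot: [0.38, 0.596, 0.38, -0.596]
wrist_force: [0.2, -0.5, -1.1]
opening: 0.514
```

```bash
python3 - <<'E'
from h import *
im,d,i,T=grab("wrist"); C=cloud(d,i,T)*1000; o=ctrl.get_obs();print(o["opening"],o["eef_pos"].round(4),o["wrist_force"].round(1),o["q"].round(2))
P=C[d>0]; r=np.hypot(P[:,0]-480,P[:,1]+370); s=P[(r>30)&(r<70)&(P[:,2]<25)]; t=P[(r>82)&(r<130)&(P[:,2]<8)]
print("disc",np.median(s[:,2]),"table",np.median(t[:,2]))
E
```

```text
0.5156108259735687 [ 0.4812 -0.3705 -0.0245] [-0.4 -0.1 -1.7] [-0.85  0.53  1.65  0.    0.96 -0.42]
disc 11.486387093513809 table 0.6567843470398904
```

Emit:
step_arm(motion=[[2,0,0,0,0,0,255],[4,0,0,0,0,0,255],[5.5,0,0,0,0,0,255],[6.5,0,0,0,0,0,255],[6.5,0,0,0,0,0,255]])

```text
time_s: 26.82
eef_pos: [0.4805, -0.3701, -0.0319]
eef_rot: [-0.38, -0.596, -0.38, 0.596]
wrist_force: [-0.4, 0.7, -2.3]
opening: 0.521
```

Emit:
step_arm(motion=[[0.6,0,0,0,0,0,255],[1.2,0,0,0,0,0,255],[1.2,0,0,0,0,0,255]])

```text
time_s: 27.2
eef_pos: [0.4807, -0.3703, -0.0326]
eef_rot: [0.38, 0.596, 0.38, -0.596]
wrist_force: [-1.0, 1.2, 2.5]
opening: 0.516
```

Emit:
step_arm(motion=[[0.3,0,0,0,0,0,255],[0.3,0,0,0,0,0,115],[0,0,0,0,0,0,95],[0,0,0,0,0,0,85],[0,0,0,0,0,0,80],[-12,0,0,0,0,0,80],[-40,0,0,0,0,0,80],[-90,0,0,0,0,0,60],[-150,0,0,0,0,0,60],[-200,0,0,0,0,0,60]])

```text
time_s: 28.45
eef_pos: [0.481, -0.3705, 0.1706]
eef_rot: [0.381, 0.596, 0.379, -0.596]
wrist_force: [1.3, -0.9, 0.5]
opening: 0.769
```

```bash
python3 - <<'E'
from h import *
im,d,i,T=grab("wrist"); C=cloud(d,i,T)*1000; o=ctrl.get_obs();print(o["opening"],o["eef_pos"].round(4),o["wrist_force"].round(1))
P=C[d>0]; r=np.hypot(P[:,0]-480,P[:,1]+370); s=P[(r>30)&(r<70)&(P[:,2]<15)]; b=P[(r>17)&(r<21)&(P[:,2]<40)]
A=np.c_[s[:,:2],np.ones(len(s))]; print("disc",np.median(s[:,2]),np.linalg.lstsq(A,s[:,2],rcond=None)[0][:2],"boss top",np.median(b[:,2]))
im,d,i,T=grab("side"); save("side9",im); P=cloud(d,i,T)[d>0]; r=np.hypot(P[:,0]-.521,P[:,1]-.275); n=P[(r<.04)&(P[:,2]>.024)&(P[:,2]<.045)]
print("nut",len(n),n.min(0).round(3),n.max(0).round(3))
E
```

```text
0.7661887054891925 [ 0.4838 -0.3734  0.1784] [ 1.8 -1.4  5.1]
disc 4.131666129504607 [ 5.77246764e-05 -3.02087953e-04] boss top 20.496439105991303
nut 125 [0.502 0.25  0.024] [0.545 0.314 0.042]
```

View pics/side9.png

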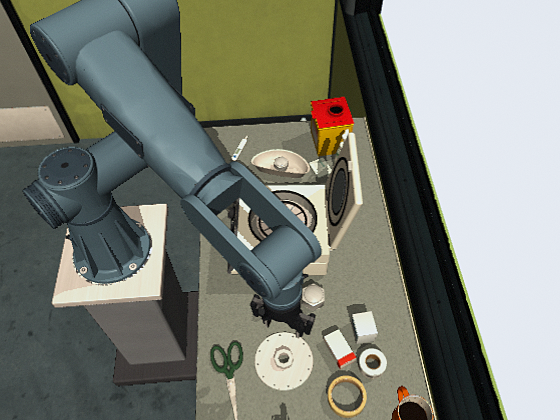

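The side view shows the cover flat at (285,360), boss up, the nut in the dish at (281,162), and the bystanders in place. One settling row, then I hand in.

Emit:
step_arm(motion=[[0,0,0,0,0,0,60],[0,0,0,0,0,0,60],[0,0,0,0,0,0,60]])

```text
time_s: 28.92
eef_pos: [0.4799, -0.3694, 0.1653]
eef_rot: [-0.379, -0.596, -0.381, 0.596]
wrist_force: [-0.2, 0.2, 1.0]
opening: 0.767
```

```bash
python3 -c "
from bench import ctrl
o=ctrl.get_obs();print(o['wrist_force'],o['dq'].round(3));print(ctrl.hand_in())"
```

```text
[-0.20390113  0.19358973  0.98246442] [ 0.    -0.    -0.007  0.002 -0.     0.   ]
the job is handed in; nothing more can be done
None
```

I unscrewed the nut clockwise in a single grasp of about 260°, rising with the thread, and set it in the kidney dish. I then lifted the cover off the spindle and laid it flat on the free worktop near x 0.48, y −0.37. The job was handed in at about 29 s; no verdict was reported.

**Last checks:**
- **Nut:** it stands in the dish, its top at 37.5 mm from the wrist camera just after release. That is the 5 mm floor plus the 32 mm nut. It lies within a few mm of the middle of the dish rim. The last side view read its top at up to 42 mm, which disagrees, probably from that camera's coarser depth.
- **Cover:** the disc top is at 4.1 mm and the boss top at 20.5 mm, with tilt under 0.001 rad, boss up.
- **Arm:** it was clear of everything and at rest, and the bystanders looked unmoved in the last side view. I did not measure their positions again.
- **Forces:** the reported wrist force stayed under about 4 N during the unscrewing and about 8 N at the set-downs.

**What disagreed:**
- **Finger tips:** they sat about 35–40 mm behind the stated TCP. My first closing therefore ended above the nut without touching it. I set all later heights from the wrist depth image.
- **Boss flats:** they were turned about −25° in the world, about −21° from the centrifuge. I measured this and aligned the jaws before gripping.

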